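Tilt the blue pot-rest tiles into their box

ROBOT

A 7-joint arm with a two-finger parallel gripper is mounted at the origin on the work surface. World frame = base frame: x ahead of the robot, y to its left, z up, the work surface at z = 0. Lengths are in m, angles in degrees, forces in N, time in s.
With the tool pointing down it reaches from about 0.425 to 0.875 m from the base axis. Payload 4.7 kg.
Tool frame: the origin (TCP) lies on the centre line of the jaws, within the pads' length; the fingertips stand 11 mm ahead of it and the grasp point (between the pads) lies 8 mm behind it (finger_overhang is the x of the fingertips in the tool frame, in m); x points along the fingers, z is the direction in which the jaws open and shut, and the axes are right-handed (so a half turn about x gives the same grasp; the last joint's range is limited). The gripper opens to 87 mm and grips with 3 to 60 N. Pads are 19 mm wide; open, the fingers measure 117 mm over their backs; the gripper's body (75 mm by 190 mm) begins 51 mm behind the grasp point.
Start: joints at [-74.593, 18.392, -4.016, 83.108, 1.295, 78.541, -3.26], TCP at [0.164, 0.629, 0.234] pointing down, gripper open.
Joint ranges: [-163.93, 163.93], [-17.29, 119.83], [-79.2, 71.16], [3.27, 140.29], [-89.18, 269.18], [5.43, 117.66], [-154.24, 154.24]. Speed limits (degrees/s): [147.25, 147.25, 180, 180, 180, 180, 180].

INTERFACE

Orientations are given as [roll, pitch, yaw] about the fixed x, y, z axes, in that order (R = Rz(yaw) Ry(pitch) Rx(roll)).
In Python, from cell import get_obs, read_camera, sign_off, cut_out, finger_overhang gives the robot as it stands.
- The arm moves only by the tool servo_tool, never from a script. Its argument "rows" is one flat list of numbers, 5 for each row, row after row: the shift along the world's x, y, z in mm, then the turn about the world's z in degrees, then the closure, from 0 (fully open) to 1 (shut). A call has 1 to 10 rows; each row is the pose to reach, as a shift and turn from the pose commanded when the call began; what a row does not reach only later rows make up. A row lasts 1/12 s, in which the tool goes at most 41.7 mm and 7.16 degrees, less where a joint would pass 70% of its speed; a pose out of reach is approached as far as the arm can. A call with a gripper value outside its range is refused whole. The fingers move at their own pace and stop on an object; "force" is the grip in N (left out, the last holds). Time passes only in rows, so rows that repeat a pose let the fingers close. It gives the time, the measured TCP pose, the force and the opening at its end, in the units of the state.
- get_obs(): the state, without advancing time (a new reading comes with each control period).
- read_camera(name): name is "side" or "top"; returns a dict with "frame" (480x640x3 uint8, blue, green, red), "range_z" (480x640 float32, m along the optical axis (not along the pixel's ray), 0 where there is no reading), "intrinsics" (3x3 intrinsics, pixels), "k1" (the pictures are not rectified: a ray, as slopes to the right and down, at radius r is drawn at 1 + k1 r^2 times it, then the intrinsics apply), "cam_to_world" (4x4, takes a point from camera to world coordinates). Camera axes: x right, y down, z forward; pixel columns grow to the right and rows downward; lengths in m; the calibration is good to about 2 mm. A picture is of the moment at which its call begins.
- sign_off(): hands the job in, once; it reports no verdict.
Trained networks look in a picture, given as the dict that the camera call returned (one of the last four; its "shot" number tells which), for a name from the list of things; names that differ only in an ending like _2 or _b are one class to them, and where a whole thing is asked for, a point or a joint stands for the part that bears it (a point fixed in the world has none). Each returns a list of dicts, best first, with "score" (0 to 1); they miss things now and then, are a little off and sometimes report something else, mostly with a low value. They report only what shows in the picture. A call takes as long as a camera call. They do not tell look-alikes from the thing itself.
- cut_out(name, picture): "pixels" (480x640 bool, what is visible of it) and "extent" ([centre column, centre row, width, height] in pixels, round what is visible of it).
The state is a dict: "time_s": time; "qpos": joint angles; "joint_velocities": joint speeds; "effort": joint torques, N m; "tool_pos": TCP position; "tool_rot": TCP orientation; "force": force on the tool from outside, world axes, zero at the start; "wrist_torque": the same for the moment, N m; "grip_width": finger opening in m.
Only numpy, scipy, OpenCV 4.12 (cv2) and the standard library are available. Lean on these libraries where they do the work, as an engineer would, in place of code of your own. Each camera call takes 0.05 s, during which the arm holds its last target.

TASK

Pick up the whole pile of three blue pot-rest tiles and put it away in the wooden box. Tilt the pile clearly so that one end goes down into the box first, along the wall, then lay it down flat on the box floor and only then let go, leaving the three tiles in one neat pile inside.

Things in the scene. Friction and masses are not known exactly. Their poses are not given: they have to be found in the camera images.
- blue_low_c (a point): Bottom tile of a pile of three flush blue tiles lying flat on the white counter (a like pile of two terracotta-red tiles is not wanted). Each tile: 80 mm long (x axis), 54 mm wide (y axis), 10 mm thick (z up), about 100 g; the pile is 30 mm high. The point is the tile's centre, 5 mm above its underside.
- blue_mid_c (a point): Middle tile, centre point: also the centre of the whole pile, 15 mm above its underside. Axes as the bottom tile's. To take all three tiles at once, grip the pile across its 54 mm width at the middle of its length, fingertips 2 to 3 mm above the counter, with about 50 N.
- blue_top_c (a point): Top tile, centre point. Axes as the bottom tile's. The pile goes into the box with its x axis along the box's x axis, either way round, either end first; a tilt of 15 to 20 degrees about the box's y axis suits, the low end nearly on the floor, then level.
- tile_box: Open brown wooden box, fixed. Origin: centre of underside, z up. Outside 104 (x) by 78 (y) by 41 mm high; floor and walls 6 mm; inside 92 by 66, 35 deep (6 mm play all round the pile). End walls (-x, +x) are whole; each long side has a 60 mm gap in its middle, open down to the floor's top, so fingers holding the pile across its width pass and can open there.
Mind the look-alikes: they are no part of the job. Leave any yellow look-alike of the part that bears blue_mid_c alone.

How it is judged (in metres and radians):
On the way, in this order (a step that is already met when the one before it is completed fails the run):
1. the pile, clearly tilted (over 7 degrees), has its low end down inside the box (angle between blue_low_c's own z axis and vertical above 0.122 rad and z of blue_low_c in the frame of tile_box below 0.041 m and x of blue_low_c in the frame of tile_box between -0.02 and 0.02 m and y of blue_low_c in the frame of tile_box between -0.02 and 0.02 m), for 0.1 s.
2. the pile lies flat (within 7 degrees) on or just over the box floor, still held by the fingers (angle between blue_low_c's own z axis and vertical below 0.12 rad and z of blue_low_c in the frame of tile_box below 0.02 m and x of blue_low_c in the frame of tile_box between -0.015 and 0.015 m and y of blue_low_c in the frame of tile_box between -0.015 and 0.015 m and (contact force between the fingers and blue_low above 0.3 N or contact force between the fingers and blue_mid above 0.3 N or contact force between the fingers and blue_top above 0.3 N)), for 0.1 s.
At the end, for the whole second after the job is handed in: All three blue tiles lie in the wooden box in their first order, each within 12 mm of the box's centre line in x and y, flat within 8 degrees, none more than 5 mm above its place in a pile on the box floor, released and at rest (x of blue_low_c in the frame of tile_box between -0.012 and 0.012 m and y of blue_low_c in the frame of tile_box between -0.012 and 0.012 m and z of blue_low_c in the frame of tile_box below 0.016 m and angle between each of blue_low_c, blue_mid_c, blue_top_c's own z axis and vertical below 0.14 rad and linear speed of each of blue_low, blue_mid, blue_top below 0.02 m/s and x of blue_mid_c in the frame of tile_box between -0.012 and 0.012 m and y of blue_mid_c in the frame of tile_box between -0.012 and 0.012 m and z of blue_mid_c in the frame of tile_box below 0.026 m and x of blue_top_c in the frame of tile_box between -0.012 and 0.012 m and y of blue_top_c in the frame of tile_box between -0.012 and 0.012 m and z of blue_top_c in the frame of tile_box below 0.036 m); the robot touches nothing.
It also fails if it takes over 45 s, if anything falls off the work surface, if the arm or the gripper's body presses on something with over 40 N, if the wrist force passes 120 N, or if a joint passes its speed limit or range.

## Working session

There is one attempt and no reset: what is moved stays moved. The work goes in short steps, Python scripts to look and compute and a tool call to move; the robot and the scene stay as the last step left them, time stands still between calls to the robot, and variables do not carry over. Pictures are saved under pics/ and viewed, and the job is handed in when it is done.

Besides the shell and the picture viewer there is one more tool, called as name(argument=value, ...) on one line, values as JSON. servo_tool: Moves the arm, as the interface text tells. Its arguments: {"type":"object","properties":{"rows":{"type":"array"},"force":{"type":"number"}},"required":["rows"]}

```bash
ls; mkdir -p pics; cat > h.py <<'E'
import numpy as np, cv2
from cell import *
def pts(p,mask):
    d=p["range_z"]; v,u=np.nonzero(mask&(d>0)); K=p["intrinsics"]
    uv=np.stack([u,v],1).astype(float)[:,None]
    n=cv2.undistortPoints(uv,K,np.array([p["k1"],0,0,0.]))[:,0]
    z=d[v,u]; c=np.c_[n*z[:,None],z,np.ones_like(z)]
    return (c@p["cam_to_world"].T)[:,:3],u,v
E
python3 - <<'E'
from h import *
o=get_obs(); print({k:np.round(v,3) for k,v in o.items()}, finger_overhang)
for n in ["side","top"]:
    p=read_camera(n); cv2.imwrite(f"pics/{n}0.png",p["frame"]); print(n,np.round(p["cam_to_world"],3).tolist(),p["k1"])
    for t in ["blue_mid_c","tile_box"]:
        for r in cut_out(t,p):
            P,u,v=pts(p,r["pixels"]); top=P[P[:,2]>P[:,2].max()-.008]
            print(t,round(r["score"],2),np.round(r["extent"]),np.round(np.median(P,0),3),np.round(np.percentile(P,[1,99],0),3).tolist(),r["pixels"].sum(), np.median(p["frame"][r["pixels"]],0))
E
```

```text
pics
{'time_s': np.float64(0.0), 'qpos': array([-74.593,  18.44 ,  -4.017,  83.177,   1.296,  78.542,  -3.259]), 'joint_velocities': array([-0.068, -0.024, -0.048, -0.09 , -0.02 , -0.11 ,  0.116]), 'effort': array([ 1.0000e-03, -4.9129e+01, -4.0300e-01, -3.1252e+01, -6.4000e-02,
        4.4000e-02,  0.0000e+00]), 'tool_pos': array([0.164, 0.628, 0.232]), 'tool_rot': array([-176.951,   89.886, -101.545]), 'force': array([-0.326,  0.52 ,  0.427]), 'wrist_torque': array([-0.022,  0.026, -0.033]), 'grip_width': np.float64(0.087)} 0.011
side [[-0.99, -0.068, 0.124, 0.43], [-0.141, 0.471, -0.871, 0.646], [0.001, -0.88, -0.476, 0.39], [0.0, 0.0, 0.0, 1.0]] -0.04208947128596295
blue_mid_c 0.91 [303. 354.  77.  33.] [0.516 0.242 0.016] [[0.478, 0.212, 0.01], [0.567, 0.258, 0.021]] 520 [90. 47. 23.]
blue_mid_c 0.81 [334. 294.  65.  42.] [0.498 0.101 0.01 ] [[0.46, 0.055, 0.002], [0.536, 0.14, 0.012]] 1395 [ 75. 164. 185.]
blue_mid_c 0.71 [409. 378.  48.  63.] [0.398 0.254 0.01 ] [[0.371, 0.207, 0.002], [0.424, 0.285, 0.012]] 2675 [ 74. 163. 184.]
tile_box 0.76 [267. 239.  68.  47.] [ 0.635 -0.016  0.008] [[0.578, -0.077, 0.001], [0.69, 0.024, 0.042]] 2029 [ 50.  75. 106.]
top [[0.001, -0.987, 0.159, 0.385], [-1.0, 0.001, 0.012, -0.011], [-0.012, -0.159, -0.987, 0.887], [0.0, 0.0, 0.0, 1.0]] -0.11946382030360257
blue_mid_c 0.94 [190. 305.  43.  33.] [0.398 0.246 0.011] [[0.37, 0.208, 0.0], [0.425, 0.286, 0.015]] 1244 [ 64. 168. 189.]
blue_mid_c 0.94 [267. 253.  48.  44.] [0.497 0.095 0.011] [[0.46, 0.054, 0.0], [0.533, 0.138, 0.015]] 1194 [ 66. 171. 191.]
tile_box 0.88 [330. 181.  55.  64.] [ 0.641 -0.025  0.008] [[0.578, -0.073, 0.003], [0.691, 0.021, 0.044]] 2263 [ 48.  77. 117.]
```

View pics/side0.png

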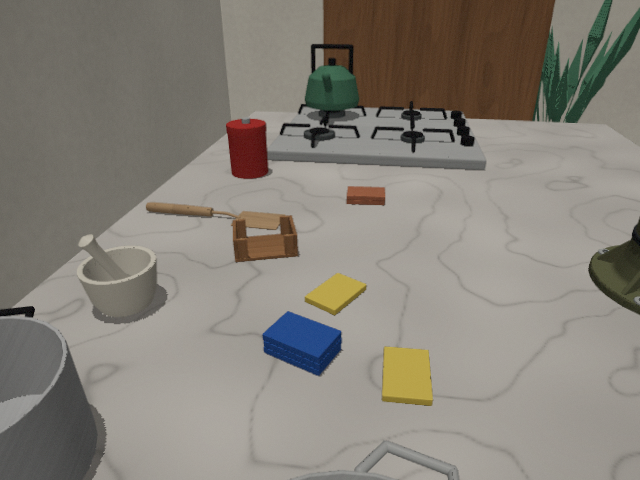

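View pics/top0.png

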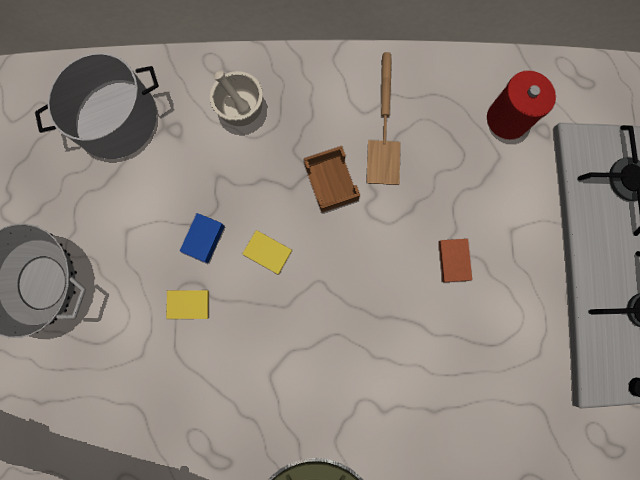

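```bash
python3 - <<'E'
from h import *
p=read_camera("top"); f=p["frame"].astype(int)
def rep(n,P,zlo,zhi):
    Q=P[(P[:,2]>zlo)&(P[:,2]<zhi)]
    r=cv2.minAreaRect((Q[:,:2]*1000).astype(np.float32)); print(n,len(Q),r,np.median(Q[:,2]))
for n in ["top","side"]:
    if n=="side": p=read_camera("side"); f=p["frame"].astype(int)
    full=np.ones((480,640),bool)
    blue=(f[...,0]-f[...,2]>25)&(f[...,0]>f[...,1]+15)
    P,u,v=pts(p,blue); print(len(P)); 
    k=(abs(P[:,0]-.51)<.09)&(abs(P[:,1]-.24)<.07); P=P[k]
    print(n,np.histogram(P[:,2],bins=np.arange(-.005,.045,.005)))
    rep("blue top",P,.026,.036)
    P,u,v=pts(p,full); k=(abs(P[:,0]-.635)<.075)&(abs(P[:,1]+.025)<.075); rep("box rim",P[k],.036,.048)
    k=(abs(P[:,0]-.635)<.02)&(abs(P[:,1]+.025)<.02);print("floor",np.median(P[k],0))
E
```

```text
1307
top (array([  3,   6,  28,  22,  31,  29, 269, 910,   9]), array([-0.005,  0.   ,  0.005,  0.01 ,  0.015,  0.02 ,  0.025,  0.03 ,
        0.035,  0.04 ]))
blue top 1184 ((523.3876953125, 219.58706665039062), (54.33827209472656, 80.37157440185547), 68.39376068115234) 0.031146706055796447
box rim 428 ((637.425537109375, -26.275306701660156), (105.30842590332031, 78.1838150024414), 18.831621170043945) 0.04141582089414936
floor [ 0.6344739  -0.02509091  0.00672392]
3283
side (array([   3,  172,  252,  207,  295,  225, 1120, 1005,    0]), array([-0.005,  0.   ,  0.005,  0.01 ,  0.015,  0.02 ,  0.025,  0.03 ,
        0.035,  0.04 ]))
blue top 2071 ((523.5104370117188, 218.69981384277344), (55.599098205566406, 80.45555114746094), 68.68756103515625) 0.02997532396557101
box rim 332 ((636.2486572265625, -28.47332763671875), (104.53569030761719, 79.98184967041016), 19.592567443847656) 0.04058239125996185
floor [ 0.63487102 -0.02496171  0.00620284]
```

```bash
python3 - <<'E'
from h import *
from scipy.spatial.transform import Rotation as R
o=get_obs(); r=R.from_euler('xyz',o["tool_rot"],degrees=True).as_matrix(); print(r.round(4)); print("jaw angle",np.degrees(np.arctan2(r[1,2],r[0,2])), o["tool_pos"])
E
```

```text
[[ 0.000e+00 -9.677e-01  2.520e-01]
 [-2.000e-04  2.520e-01  9.677e-01]
 [-1.000e+00 -1.000e-04 -1.000e-04]]
jaw angle 75.40344771647472 [0.16386742 0.6289766  0.23342287]
```

servo_tool(rows=[359.5, -410, -20, -6.9, 0, 359.5, -410, -20, -6.9, 0, 359.5, -410, -20, -6.9, 0, 359.5, -410, -20, -6.9, 0, 359.5, -410, -20, -6.9, 0, 359.5, -410, -20, -6.9, 0, 359.5, -410, -20, -6.9, 0, 359.5, -410, -20, -6.9, 0, 359.5, -410, -20, -6.9, 0, 359.5, -410, -20, -6.9, 0], force=50)

```text
time_s: 1.23
tool_pos: [0.4394, 0.3143, 0.2187]
tool_rot: [-16.4, 89.9, 52.1]
force: [1.1, 0.2, -0.3]
grip_width: 0.0872
```

servo_tool(rows=[30, -34, -10, 0, 0, 55, -62, -30, 0, 0, 75, -85, -60, 0, 0, 75, -85, -90, 0, 0, 75, -85, -120, 0, 0, 75, -85, -120, 0, 0, 75, -85, -120, 0, 0, 75, -85, -120, 0, 0])

```text
time_s: 1.9
tool_pos: [0.5142, 0.2321, 0.1001]
tool_rot: [-35.2, 89.9, 33.4]
force: [0.2, 0.9, -0.8]
grip_width: 0.0871
```

```bash
cat > st.py <<'E'
from h import *
from scipy.spatial.transform import Rotation as R
o=get_obs(); r=R.from_euler('xyz',o["tool_rot"],degrees=True).as_matrix(); print("jaw angle",np.degrees(np.arctan2(r[1,2],r[0,2])).round(2),"x axis",r[:,0].round(4), o["tool_pos"].round(4),"q",o["qpos"].round(1),"F",o["force"].round(1),o["grip_width"].round(4),o["time_s"])
E
python3 st.py
python3 - <<'E'
from h import *
for n in ["side","top"]:
    p=read_camera(n); cv2.imwrite(f"pics/{n}1.png",p["frame"][180:420,80:440] if n=="side" else p["frame"])
E
```

```text
Traceback (most recent call last):
  File "st.py", line 3, in <module>
    o=get_obs(); r=R.from_euler('xyz',o["tool_rot"],degrees=True).as_matrix(); print("jaw angle",np.degrees(np.arctan2(r[1,2],r[0,2])).round(2),"x axis",r[:,0].round(4), o["tool_pos"].round(4),"q",o["qpos"].round(1),"F",o["force"].round(1),o["grip_width"].round(4),o["time_s"])
                                                                                                                                                                                                                                                ^^^^^^^^^^^^^^^^^^^^^
AttributeError: 'float' object has no attribute 'round'
```

```bash
sed -i 's/np.degrees(np.arctan2(r\[1,2\],r\[0,2\])).round(2)/round(float(np.degrees(np.arctan2(r[1,2],r[0,2]))),2)/; s/o\["grip_width"\].round(4)/o["grip_width"]/' st.py; python3 st.py;
python3 - <<'E'
from h import *
for n in ["side","top"]:
    p=read_camera(n); cv2.imwrite(f"pics/{n}1.png",p["frame"][180:420,80:440] if n=="side" else p["frame"])
E
```

```text
jaw angle 68.57 x axis [ 0.0037  0.0024 -1.    ] [0.5147 0.2324 0.1009] q [-42.1  14.   17.2 105.3  -4.7  61.2  45.5] F [0.3 0.3 0.1] 0.08690507770103514 2.0
```

View pics/side1.png

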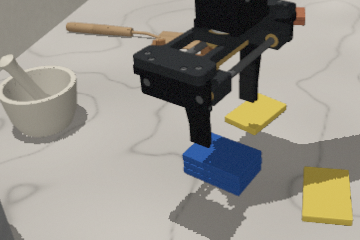

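servo_tool(rows=[8.7, -13.3, -20, 0, 0, 8.7, -13.3, -45, 0, 0, 8.7, -13.3, -65, 0, 0, 8.7, -13.3, -78, 0, 0, 8.7, -13.3, -78, 0, 0, 8.7, -13.3, -78, 0, 0])

```text
time_s: 2.6
tool_pos: [0.5221, 0.218, 0.0206]
tool_rot: [98.9, 90.0, 167.4]
force: [-0.4, -0.2, 1.1]
grip_width: 0.087
```

```bash
for i in 1 2 3; do python3 st.py; python3 -c "
from h import *
read_camera('top')"; done
```

```text
jaw angle 68.53 x axis [-1.e-04  0.e+00 -1.e+00] [0.5221 0.218  0.0206] q [-40.   20.1  17.  108.3  -7.3  52.6  49. ] F [-0.4 -0.2  1.1] 0.08696524031026621 2.6
jaw angle 68.53 x axis [ 1.6e-03  9.0e-04 -1.0e+00] [0.5228 0.2183 0.0215] q [-40.   20.1  17.  108.2  -7.3  52.6  49. ] F [ 0.1  0.1 -0.5] 0.08715163862109783 2.65
jaw angle 68.52 x axis [ 0.0024  0.0014 -1.    ] [0.5232 0.2184 0.0219] q [-40.   20.1  17.  108.2  -7.3  52.6  49. ] F [-0.   0.7  0.1] 0.0868060107857664 2.7
```

servo_tool(rows=[0.2, 0.6, -5, 0, 0, 0.2, 0.6, -8.2, 0, 0, 0.2, 0.6, -8.2, 0, 0, 0.2, 0.6, -8.2, 0, 0])

```text
time_s: 3.08
tool_pos: [0.5221, 0.2182, 0.0119]
tool_rot: [135.1, 90.0, -156.4]
force: [-0.2, 0.2, -0.2]
grip_width: 0.0874
```

```bash
python3 st.py
```

```text
jaw angle 68.51 x axis [-3.e-04 -1.e-04 -1.e+00] [0.5221 0.2182 0.0119] q [-39.9  20.9  16.9 108.5  -7.6  51.7  49.2] F [-0.2  0.2 -0.2] 0.0873620941573454 3.0833
```

servo_tool(rows=[0.5, 0, 1, 0, 0, 0.5, 0, 1, 0, 0.3, 0.5, 0, 1, 0, 1, 0.5, 0, 1, 0, 1, 0.5, 0, 1, 0, 1, 0.5, 0, 1, 0, 1, 0.5, 0, 1, 0, 1, 0.5, 0, 1, 0, 1], force=50)

```text
time_s: 3.75
tool_pos: [0.5227, 0.2182, 0.0131]
tool_rot: [136.5, 90.0, -155.0]
force: [-0.8, 1.1, 0.4]
grip_width: 0.0536
```

```bash
python3 st.py
```

```text
jaw angle 68.5 x axis [-0. -0. -1.] [0.5227 0.2182 0.0131] q [-39.8  20.8  16.9 108.4  -7.5  51.8  49.2] F [-0.8  1.1  0.4] 0.05359961077494345 3.75
```

Gripped at 54 mm. Lift to about 120 mm and look.

servo_tool(rows=[0, 0, 4, 0, 1, 0, 0, 12, 0, 1, 0, 0, 25, 0, 1, 0, 0, 40, 0, 1, 0, 0, 55, 0, 1, 0, 0, 70, 0, 1, 0, 0, 82, 0, 1, 0, 0, 88, 0, 1, 0, 0, 90, 0, 1, 0, 0, 90, 0, 1])

```text
time_s: 4.58
tool_pos: [0.5229, 0.2184, 0.1037]
tool_rot: [-32.7, 89.9, 35.8]
force: [-0.2, -0.7, -3.2]
grip_width: 0.0538
```

```bash
python3 - <<'E'
from h import *
for n in ["side"]:
    p=read_camera(n); f=p["frame"][230:390,200:400]; cv2.imwrite(f"pics/{n}2.png",cv2.resize(f,None,fx=3,fy=3))
E
python3 st.py
```

```text
jaw angle 68.5 x axis [-4.e-04 -1.e-04 -1.e+00] [0.5225 0.2182 0.1029] q [-41.   14.3  17.9 104.8  -4.9  61.7  47.2] F [ 0.4 -0.7 -3.3] 0.053688817592868365 4.6333
```

View pics/side2.png

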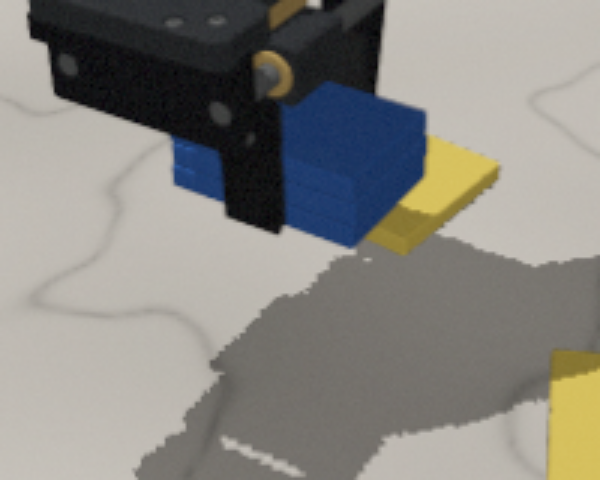

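servo_tool(rows=[4, -8, 0, 1, 1, 12, -24, 0, 4, 1, 24, -48, 0, 8, 1, 38, -74, 0, 12, 1, 52, -102, 0, 16, 1, 66, -130, 0, 20, 1, 80, -156, 0, 24, 1, 92, -180, 0, 28, 1, 103, -202, 0, 32, 1, 112, -220, 0, 36, 1])

```text
time_s: 5.47
tool_pos: [0.6346, -0.0045, 0.1016]
tool_rot: [105.8, 89.9, -149.6]
force: [-0.1, 0.2, -3.4]
grip_width: 0.0535
```

servo_tool(rows=[6, -12, 0, 2, 1, 10, -19, -4, 4, 1, 11.6, -22.4, -10, 4.7, 1, 11.6, -22.4, -18, 4.7, 1, 11.6, -22.4, -24, 4.7, 1, 11.6, -22.4, -28, 4.7, 1, 11.6, -22.4, -30, 4.7, 1, 11.6, -22.4, -30, 4.7, 1, 11.6, -22.4, -30, 4.7, 1])

```text
time_s: 6.22
tool_pos: [0.6463, -0.0235, 0.0731]
tool_rot: [-27.9, 90.0, 81.3]
force: [0.4, 0.7, -3.3]
grip_width: 0.0537
```

```bash
python3 - <<'E'
from h import *
for n in ["side","top"]:
    p=read_camera(n); f=p["frame"][170:290,190:350] if n=="side" else p["frame"][110:250,240:420]; cv2.imwrite(f"pics/{n}3.png",cv2.resize(f,None,fx=4,fy=4))
E
python3 st.py
```

```text
jaw angle 109.22 x axis [ 1.e-03  2.e-04 -1.e+00] [ 0.6467 -0.0239  0.0737] q [-15.   25.3  18.8  94.3  -9.   61.8 115.6] F [ 0.4  0.4 -4.3] 0.05372246039839077 6.3167
```

View pics/side3.png

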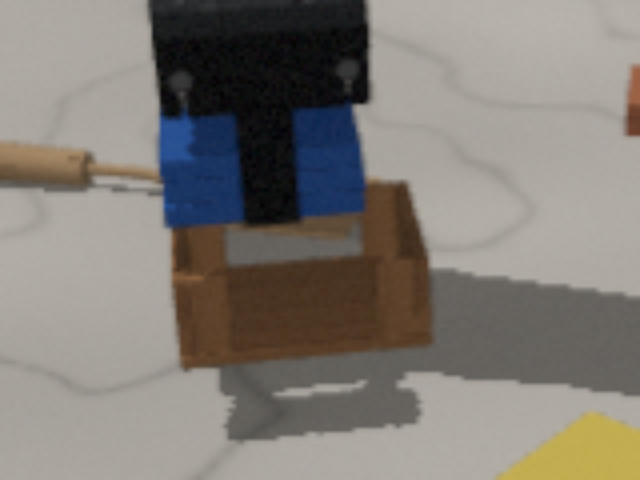

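View pics/top3.png

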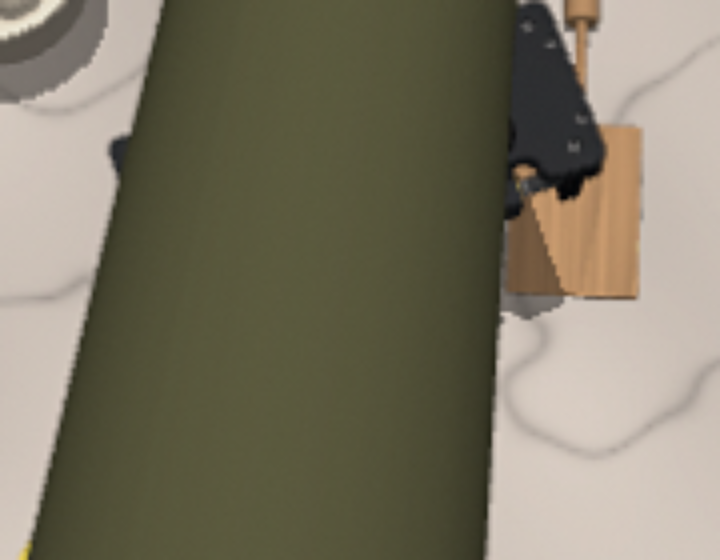

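servo_tool(rows=[0, 0, -6, 0, 1, 0, 0, -12, 0, 1, 0, 0, -17, 0, 1, 0, 0, -20, 0, 1, 0, 0, -22, 0, 1, 0, 0, -24, 0, 1, 0, 0, -24, 0, 1])

```text
time_s: 6.9
tool_pos: [0.646, -0.0245, 0.0502]
tool_rot: [52.8, 89.9, 161.9]
force: [-4.8, -0.1, 5.9]
grip_width: 0.0535
```

```bash
cat > look.py <<'E'
import sys
from h import *
p=read_camera("side"); f=p["frame"][170:290,190:350]; cv2.imwrite(f"pics/side{sys.argv[1]}.png",cv2.resize(f,None,fx=4,fy=4))
f=p["frame"].astype(int)
blue=(f[...,0]-f[...,2]>20)&(f[...,0]>f[...,1]+12)
P,u,v=pts(p,blue); B=np.array([636.9,-27.4,0])/1000; a=np.radians(19.2)
D=P-B; X=D[:,0]*np.cos(a)+D[:,1]*np.sin(a); Y=-D[:,0]*np.sin(a)+D[:,1]*np.cos(a); Z=D[:,2]
k=(abs(X)<.07)&(abs(Y)<.06); X,Y,Z=X[k],Y[k],Z[k]
s=abs(Y-np.percentile(Y,97))<.004  # side face
print("n",k.sum(),"side face",s.sum(),"Xrange",np.percentile(X,[1,99]).round(4),"Y98",np.percentile(Y,98).round(4),"Zrange",np.percentile(Z[s],[1,99]).round(4))
r=cv2.minAreaRect((np.c_[X,Z][s]*1000).astype(np.float32)); print("side-face rect (X,Z mm)",np.round(r[0],1),np.round(r[1],1),round(r[2],1))
xs=np.arange(-.04,.06,.008)
for c in xs:
    q=s&(abs(X-c)<.004)
    if q.sum()>5: print(round(c*1000),"Z lo/hi",np.round(np.percentile(Z[q],[4,96])*1000,1),q.sum())
E
python3 look.py 4; python3 st.py
```

```text
n 886 side face 24 Xrange [-0.0279  0.0496] Y98 0.0368 Zrange [0.0423 0.0781]
side-face rect (X,Z mm) [ 8.7 59.9] [22.4 36.6] 0.2
0 Z lo/hi [43.8 77.8] 20
jaw angle 109.17 x axis [-9.e-04  3.e-04 -1.e+00] [ 0.646  -0.0246  0.0502] q [-14.7  26.8  18.5  95.3  -9.6  59.5 116. ] F [-3.8 -0.1  5. ] 0.05376711019148404 6.95
```

View pics/side4.png

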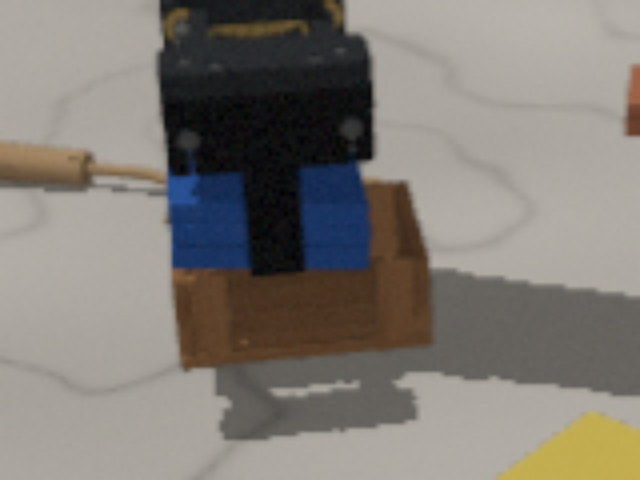

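servo_tool(rows=[0, 0, -1.5, 0, 1, 0, 0, -3, 0, 1, 0, 0, -4.5, 0, 1, 0, 0, -6, 0, 1, 0, 0, -6, 0, 1])

```text
time_s: 7.37
tool_pos: [0.646, -0.0246, 0.0444]
tool_rot: [47.7, 90.0, 156.9]
force: [-5.0, -0.3, 6.7]
grip_width: 0.0536
```

```bash
sed -i 's/np.percentile(Y,97))<.004/.027)<.006/' look.py; python3 look.py 5; python3 st.py
```

```text
n 844 side face 622 Xrange [-0.0283  0.0495] Y98 0.0376 Zrange [0.0273 0.0711]
side-face rect (X,Z mm) [10.7 48.4] [82.4 31.1] 14.9
-32 Z lo/hi [38.3 52.2] 6
-24 Z lo/hi [26.7 54.6] 83
-16 Z lo/hi [27.9 56.6] 89
-8 Z lo/hi [29.5 58.1] 89
0 Z lo/hi [31.4 59. ] 14
24 Z lo/hi [37.4 66.8] 92
32 Z lo/hi [39.9 68.8] 95
40 Z lo/hi [40.9 70.6] 94
48 Z lo/hi [42.8 71.5] 56
jaw angle 109.17 x axis [-8.e-04  3.e-04 -1.e+00] [ 0.646  -0.0246  0.0444] q [-14.6  27.2  18.4  95.5  -9.7  58.9 116.1] F [-5.1  0.6  7. ] 0.053551624693580636 7.4167
```

View pics/side5.png

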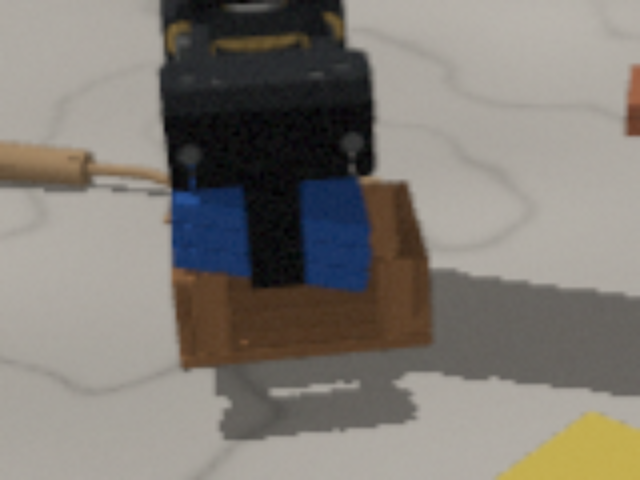

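servo_tool(rows=[0, 0, -1, 0, 1, 0, 0, -2, 0, 1, 0, 0, -2, 0, 1, 0, 0, 0, 0, 1, -2, -0.7, 1.5, 0, 1, -5, -1.7, 1.5, 0, 1, -8, -2.8, 1.5, 0, 1, -10, -3.5, 1.5, 0, 1, -10, -3.5, 1.5, 0, 1])

```text
time_s: 8.17
tool_pos: [0.6355, -0.028, 0.0441]
tool_rot: [73.5, 89.9, -177.3]
force: [0.1, -0.4, -3.2]
grip_width: 0.0538
```

```bash
python3 look.py 6; python3 st.py
```

```text
n 796 side face 580 Xrange [-0.0395  0.0383] Y98 0.037 Zrange [0.0275 0.0718]
side-face rect (X,Z mm) [ 0.  48.2] [81.3 31.8] 15.3
-40 Z lo/hi [40.3 53.4] 24
-32 Z lo/hi [29.9 54.5] 62
-24 Z lo/hi [27.1 56.6] 89
-16 Z lo/hi [29.5 58.5] 64
8 Z lo/hi [37.6 66.1] 41
16 Z lo/hi [38.3 67.9] 94
24 Z lo/hi [41.4 70.6] 93
32 Z lo/hi [42.8 72.6] 95
40 Z lo/hi [44.5 66.3] 18
jaw angle 109.18 x axis [-6.e-04  0.e+00 -1.e+00] [ 0.6359 -0.0279  0.0443] q [-14.6  26.1  18.5  97.1  -9.4  58.4 116.3] F [-0.1 -0.5 -2.9] 0.053364501736126474 8.2167
```

View pics/side6.png

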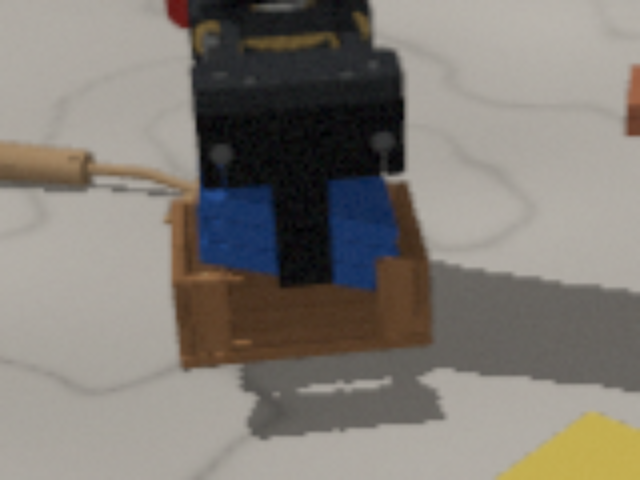

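servo_tool(rows=[0.3, 0, -3, 0, 1, 0.3, 0, -6, 0, 1, 0.3, 0, -9, 0, 1, 0.3, 0, -12, 0, 1, 0.3, 0, -14, 0, 1, 0.3, 0, -14, 0, 1])

```text
time_s: 8.72
tool_pos: [0.6362, -0.0276, 0.0298]
tool_rot: [72.1, 89.9, -178.7]
force: [0.4, -0.8, -3.7]
grip_width: 0.0538
```

```bash
cat >> look.py <<'E'
for y in range(-40,45,4):
    q=(abs(Y*1000-y)<2); print(y,int(q.sum()),np.round(np.median(Z[q])*1000,1) if q.any() else '',end=' | ')
E
python3 look.py 7; python3 st.py
```

```text
n 674 side face 491 Xrange [-0.0382  0.039 ] Y98 0.0379 Zrange [0.0123 0.0574]
side-face rect (X,Z mm) [ 2.7 34.5] [77.5 30.9] 16.6
-32 Z lo/hi [13.2 40.6] 30
-24 Z lo/hi [11.9 41.7] 90
-16 Z lo/hi [14.5 44.5] 74
8 Z lo/hi [23.3 51.5] 32
16 Z lo/hi [24.4 53.3] 92
24 Z lo/hi [26.3 56. ] 92
32 Z lo/hi [34.6 57.9] 66
40 Z lo/hi [40.6 57.5] 12
-40 0  | -36 0  | -32 0  | -28 0  | -24 0  | -20 1 35.6 | -16 2 36.4 | -12 10 39.2 | -8 12 38.5 | -4 13 40.7 | 0 13 42.5 | 4 18 40.8 | 8 17 40.7 | 12 22 41.7 | 16 21 41.4 | 20 32 44.4 | 24 64 43.1 | 28 409 37.1 | 32 10 32.3 | 36 17 34.4 | 40 11 50.2 | 44 2 65.0 | jaw angle 109.21 x axis [-8.e-04  0.e+00 -1.e+00] [ 0.6364 -0.0276  0.0301] q [-14.4  27.1  18.3  97.5  -9.8  57.  116.5] F [-0.9  0.2 -4.5] 0.053720200541707376 8.7667
```

View pics/side7.png

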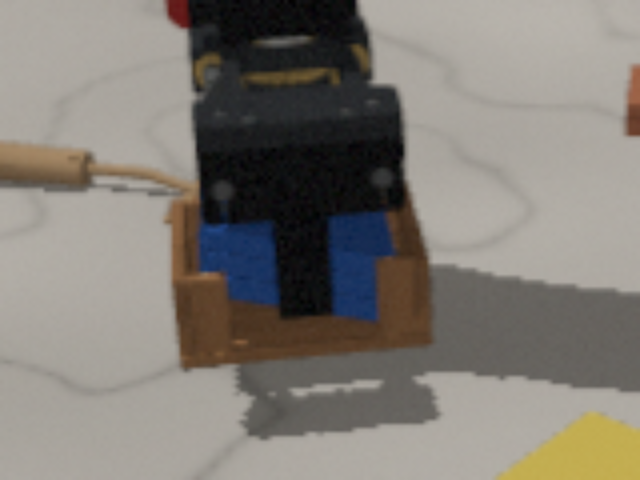

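servo_tool(rows=[0, 0, -2, 0, 1, 0, 0, -4, 0, 1, 0, 0, -5.5, 0, 1, 0, 0, -7, 0, 1, 0, 0, -8.5, 0, 1, 0, 0, -10, 0, 1, 0, 0, -10.5, 0, 1, 0, 0, -10.5, 0, 1])

```text
time_s: 9.43
tool_pos: [0.6395, -0.0269, 0.023]
tool_rot: [-97.5, 89.7, 11.8]
force: [0.7, 2.2, 7.2]
grip_width: 0.054
```

```bash
python3 look.py 8; python3 st.py
```

```text
n 629 side face 440 Xrange [-0.0347  0.042 ] Y98 0.037 Zrange [0.0096 0.0459]
side-face rect (X,Z mm) [ 5.4 27. ] [75.  31.9] 8.4
-32 Z lo/hi [10.7 37.4] 24
-24 Z lo/hi [ 9.9 38.4] 86
-16 Z lo/hi [10.8 38.4] 84
-8 Z lo/hi [12.6 38.8] 20
16 Z lo/hi [13.6 43.4] 81
24 Z lo/hi [15.6 44.6] 89
32 Z lo/hi [20. 46.] 39
40 Z lo/hi [40.1 46.6] 17
-40 0  | -36 0  | -32 0  | -28 0  | -24 0  | -20 2 46.0 | -16 1 18.5 | -12 2 45.2 | -8 1 34.8 | -4 5 36.8 | 0 10 37.2 | 4 17 37.7 | 8 18 38.2 | 12 32 39.3 | 16 38 42.5 | 20 40 40.0 | 24 73 36.6 | 28 356 28.6 | 32 7 33.2 | 36 17 29.3 | 40 8 47.9 | 44 2 55.7 | jaw angle 109.23 x axis [ 0.0058  0.0012 -1.    ] [ 0.6395 -0.0269  0.0231] q [-14.3  27.7  18.1  97.6 -10.1  56.  116.7] F [0.6 1.2 7.2] 0.05334326554126841 9.4833
```

View pics/side8.png

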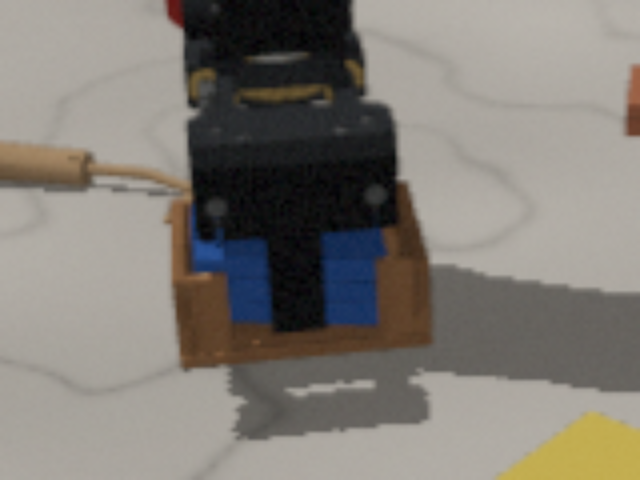

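servo_tool(rows=[-1, -0.3, -1, 0, 1, -2, -0.7, -2, 0, 1, -3, -1, -3, 0, 1, -3, -1, -3, 0, 1, -3, -1, -3, 0, 1])

```text
time_s: 9.9
tool_pos: [0.6395, -0.0269, 0.0216]
tool_rot: [-99.2, 89.3, 10.1]
force: [5.5, 2.8, 7.6]
grip_width: 0.0536
```

```bash
python3 look.py 9; python3 st.py
```

```text
n 617 side face 432 Xrange [-0.0342  0.0421] Y98 0.0375 Zrange [0.0088 0.0435]
side-face rect (X,Z mm) [ 6.8 25.5] [74.7 34.1] 7.4
-32 Z lo/hi [10.7 37.5] 25
-24 Z lo/hi [10.1 37.3] 84
-16 Z lo/hi [ 8.  38.8] 89
-8 Z lo/hi [12.5 38.8] 18
16 Z lo/hi [13.1 41.4] 80
24 Z lo/hi [13.1 41.9] 89
32 Z lo/hi [14.3 43.2] 32
40 Z lo/hi [39.7 44. ] 15
-40 0  | -36 1 35.1 | -32 0  | -28 0  | -24 1 43.4 | -20 1 42.8 | -16 1 43.1 | -12 1 43.4 | -8 1 43.7 | -4 2 43.2 | 0 8 36.7 | 4 16 37.3 | 8 19 38.3 | 12 37 40.2 | 16 33 38.9 | 20 40 41.6 | 24 71 37.0 | 28 354 27.1 | 32 4 28.0 | 36 17 32.4 | 40 8 40.1 | 44 2 55.1 | jaw angle 109.26 x axis [ 0.0123  0.0022 -0.9999] [ 0.6395 -0.0269  0.0216] q [-14.3  27.5  18.1  98.  -10.2  55.4 116.8] F [4.  2.5 8. ] 0.0536465054776423 9.95
```

View pics/side9.png

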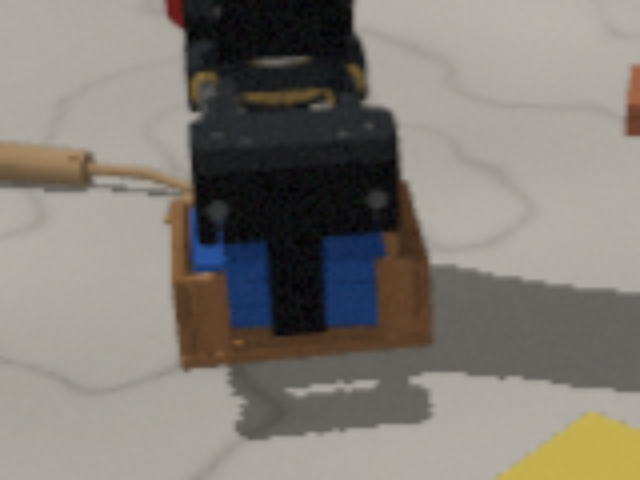

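servo_tool(rows=[0, 0, -1, 0, 1, 0, 0, -2, 0, 1, 0, 0, -3, 0, 1, 0, 0, -4, 0, 1, 0, 0, -4, 0, 1])

```text
time_s: 10.37
tool_pos: [0.6399, -0.0268, 0.0179]
tool_rot: [-99.4, 89.2, 9.9]
force: [4.9, 2.3, 9.3]
grip_width: 0.0538
```

```bash
python3 look.py 10; python3 st.py
```

```text
n 576 side face 392 Xrange [-0.0321  0.0448] Y98 0.0373 Zrange [0.0073 0.0374]
side-face rect (X,Z mm) [ 6.8 22.3] [73.4 33.1] 2.6
-32 Z lo/hi [10.7 36.2] 25
-24 Z lo/hi [ 7.9 36.9] 84
-16 Z lo/hi [ 8.9 36.4] 82
-8 Z lo/hi [10.3 36. ] 22
16 Z lo/hi [ 9.  36.6] 74
24 Z lo/hi [ 8.8 36.7] 88
32 Z lo/hi [11.  36.9] 15
-40 0  | -36 6 23.2 | -32 1 29.2 | -28 1 20.3 | -24 0  | -20 2 29.3 | -16 3 35.5 | -12 2 28.5 | -8 2 35.7 | -4 4 36.4 | 0 2 35.7 | 4 7 36.4 | 8 25 36.1 | 12 33 36.2 | 16 41 36.4 | 20 32 36.0 | 24 58 32.6 | 28 321 22.6 | 32 9 31.6 | 36 18 27.9 | 40 8 42.8 | 44 1 52.4 | jaw angle 109.26 x axis [ 0.0129  0.0023 -0.9999] [ 0.6399 -0.0268  0.0178] q [-14.2  27.8  18.   98.1 -10.3  55.  116.9] F [3.8 3.6 9.6] 0.05379145894026917 10.4167
```

View pics/side10.png

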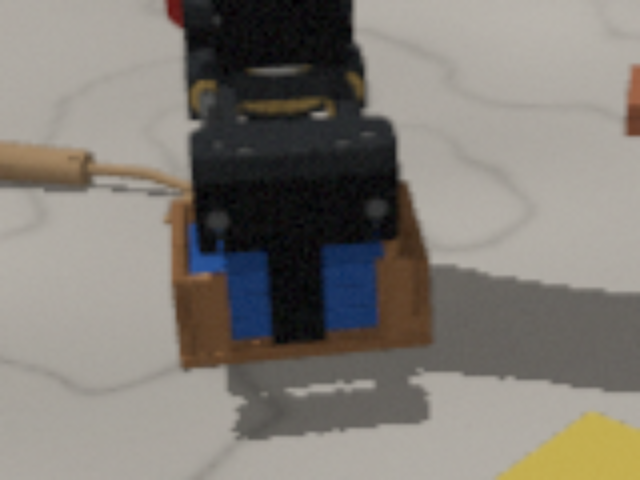

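servo_tool(rows=[1, 0.3, 1, 0, 1, 2, 0.7, 2, 0, 1, 3, 1, 3, 0, 1, 3, 1, 3, 0, 1])

```text
time_s: 10.75
tool_pos: [0.6389, -0.0273, 0.0178]
tool_rot: [-103.8, 89.7, 5.4]
force: [2.7, 1.5, 7.9]
grip_width: 0.0542
```

```bash
python3 look.py 11; python3 st.py
```

```text
n 574 side face 396 Xrange [-0.0335  0.0424] Y98 0.0375 Zrange [0.007  0.0372]
side-face rect (X,Z mm) [ 0.5 22. ] [68.8 31.3] 0.7
-32 Z lo/hi [ 9.6 37. ] 24
-24 Z lo/hi [ 8.5 36.6] 84
-16 Z lo/hi [ 8.5 36.3] 83
-8 Z lo/hi [11.9 34.3] 13
16 Z lo/hi [ 8.4 36.9] 88
24 Z lo/hi [ 8.7 36. ] 87
32 Z lo/hi [ 9.9 36.8] 16
-40 0  | -36 5 11.7 | -32 0  | -28 0  | -24 1 35.6 | -20 2 36.1 | -16 1 36.3 | -12 3 36.4 | -8 3 36.1 | -4 3 35.8 | 0 3 36.5 | 4 2 35.9 | 8 29 36.0 | 12 34 36.2 | 16 38 35.8 | 20 34 36.1 | 24 67 31.0 | 28 317 22.4 | 32 5 23.4 | 36 17 26.8 | 40 10 44.9 | 44 0  | jaw angle 109.23 x axis [ 4.4e-03  5.0e-04 -1.0e+00] [ 0.6388 -0.0272  0.0178] q [-14.3  28.   18.   97.8 -10.2  55.5 116.8] F [4.3 2.3 8.6] 0.0536791797697393 10.8
```

servo_tool(rows=[1, 0.4, 1, 0, 1, 1.5, 0.6, 1.5, 0, 1, 1.5, 0.6, 1.5, 0, 0.33, 1.5, 0.6, 1.5, 0, 0.28, 1.5, 0.6, 1.5, 0, 0.22, 1.5, 0.6, 1.5, 0, 0.22, 1.5, 0.6, 1.5, 0, 0.22, 1.5, 0.6, 1.5, 0, 0.22])

```text
time_s: 11.47
tool_pos: [0.6368, -0.0241, 0.0176]
tool_rot: [22.5, 89.7, 131.8]
force: [-1.5, 4.8, 8.8]
grip_width: 0.0673
```

```bash
python3 look.py 12; python3 st.py
```

```text
n 545 side face 391 Xrange [-0.0331  0.0432] Y98 0.0494 Zrange [0.0071 0.037 ]
side-face rect (X,Z mm) [ 2. 22.] [31.  65.2] 89.5
-32 Z lo/hi [10.9 36.5] 25
-24 Z lo/hi [ 7.6 36.7] 82
-16 Z lo/hi [ 8.8 35.9] 79
8 Z lo/hi [ 7.9 34.3] 13
16 Z lo/hi [ 9.  36.4] 88
24 Z lo/hi [ 8.7 36.2] 86
32 Z lo/hi [10.9 36.7] 18
-40 0  | -36 8 15.4 | -32 0  | -28 0  | -24 1 35.6 | -20 2 36.5 | -16 2 36.0 | -12 3 36.0 | -8 1 36.2 | -4 1 35.7 | 0 3 36.0 | 4 2 35.9 | 8 4 35.6 | 12 36 35.9 | 16 38 36.3 | 20 29 36.2 | 24 72 31.4 | 28 307 21.8 | 32 6 23.0 | 36 3 28.9 | 40 1 32.5 | 44 3 20.7 | jaw angle 109.28 x axis [-0.0033  0.0037 -1.    ] [ 0.6368 -0.0241  0.0176] q [-14.3  28.1  17.9  97.7 -10.3  56.  116.7] F [-2.9  5.2  7.5] 0.06746114533744489 11.5167
```

View pics/side12.png

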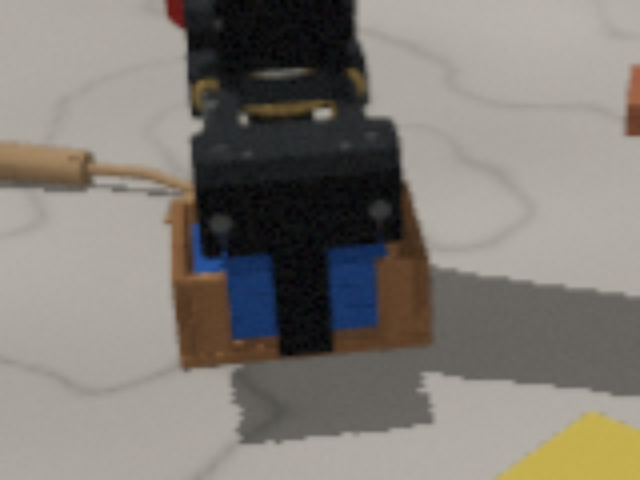

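servo_tool(rows=[0, 0, 1.5, 0, 0.22, 0, 0, 3, 0, 0.22, 0, 0, 4.5, 0, 0.22, 0, 0, 6, 0, 0.22, 0, 0, 6, 0, 0.22])

```text
time_s: 11.93
tool_pos: [0.6378, -0.0277, 0.0234]
tool_rot: [98.5, 90.0, -152.3]
force: [-0.4, -0.3, 0.1]
grip_width: 0.0675
```

```bash
python3 look.py 13; python3 st.py
```

```text
n 687 side face 391 Xrange [-0.0347  0.0429] Y98 0.044 Zrange [0.0074 0.0369]
side-face rect (X,Z mm) [ 1.8 22.4] [31.3 65.3] 88.8
-32 Z lo/hi [10.5 36.2] 24
-24 Z lo/hi [ 8.  36.4] 85
-16 Z lo/hi [ 9.4 36. ] 80
8 Z lo/hi [ 8.7 35. ] 15
16 Z lo/hi [ 7.8 36.7] 86
24 Z lo/hi [ 8.5 36. ] 85
32 Z lo/hi [10.6 36.7] 16
-40 0  | -36 8 15.4 | -32 0  | -28 0  | -24 1 36.1 | -20 3 35.7 | -16 1 35.6 | -12 3 35.8 | -8 10 35.5 | -4 30 36.0 | 0 38 36.2 | 4 36 36.0 | 8 35 36.1 | 12 29 36.0 | 16 40 36.3 | 20 41 36.3 | 24 65 33.6 | 28 312 21.4 | 32 4 28.9 | 36 5 28.6 | 40 0  | 44 18 29.7 | jaw angle 109.17 x axis [-5.e-04 -3.e-04 -1.e+00] [ 0.6379 -0.0276  0.0234] q [-14.3  27.7  18.2  97.5 -10.   56.4 116.6] F [-0.2  0.  -0.6] 0.0680597399440078 11.9833
```

View pics/side13.png

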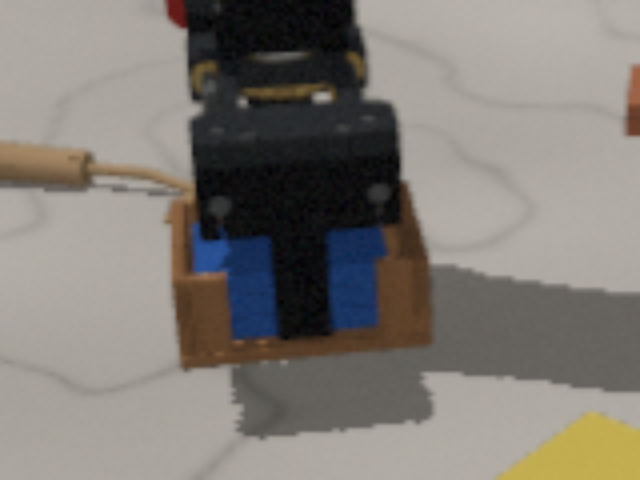

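servo_tool(rows=[0, 0, 5, 0, 0.22, 0, 0, 15, 0, 0.22, 0, 0, 30, 0, 0.22, 0, 0, 50, 0, 0.22, 0, 0, 75, 0, 0.22, 0, 0, 100, 0, 0.22, 0, 0, 125, 0, 0.22, 0, 0, 150, 0, 0.22, 0, 0, 160, 0, 0.22, 0, 0, 160, 0, 0.22])

```text
time_s: 12.82
tool_pos: [0.6401, -0.0274, 0.1876]
tool_rot: [-105.6, 89.6, 3.6]
force: [0.3, -1.3, -0.7]
grip_width: 0.0678
```

servo_tool(rows=[0, 20, 0, 0, 0.22, 0, 50, 0, 0, 0.22, 0, 85, 0, 0, 0.22, 0, 120, 0, 0, 0.22, 0, 155, 0, 0, 0.22, 0, 190, 0, 0, 0.22, 0, 225, 0, 0, 0.22, 0, 245, 0, 0, 0.22, 0, 250, 0, 0, 0.22, 0, 250, 0, 0, 0.22])

```text
time_s: 13.65
tool_pos: [0.6367, 0.2253, 0.1814]
tool_rot: [79.6, 89.8, -171.0]
force: [0.5, -0.2, -0.4]
grip_width: 0.0681
```

```bash
python3 look.py 14; python3 st.py; python3 - <<'E'
from h import *
p=read_camera("top"); cv2.imwrite("pics/top14.png",cv2.resize(p["frame"][110:250,240:420],None,fx=4,fy=4))
f=p["frame"].astype(int); blue=(f[...,0]-f[...,2]>25)&(f[...,0]>f[...,1]+15)
P,u,v=pts(p,blue); k=(abs(P[:,0]-.637)<.07)&(abs(P[:,1]+.027)<.07)&(P[:,2]>.02); P=P[k]
print(cv2.minAreaRect((P[:,:2]*1000).astype(np.float32)),np.percentile(P[:,2],[5,50,95]))
E
```

```text
n 1220 side face 641 Xrange [-0.0352  0.0412] Y98 0.0295 Zrange [0.0063 0.0373]
side-face rect (X,Z mm) [ 2.  21.7] [75.3 32.3] 0.4
-32 Z lo/hi [ 8.5 36.6] 25
-24 Z lo/hi [ 8.1 36.5] 83
-16 Z lo/hi [ 8.9 36.7] 86
-8 Z lo/hi [ 7.9 36.1] 84
0 Z lo/hi [ 9.1 36.8] 87
8 Z lo/hi [ 7.  36.8] 87
16 Z lo/hi [ 8.2 36.3] 83
24 Z lo/hi [ 8.2 36.6] 88
32 Z lo/hi [10.4 37.2] 16
-40 0  | -36 7 14.2 | -32 1 22.9 | -28 0  | -24 34 35.9 | -20 47 36.1 | -16 48 36.1 | -12 46 36.1 | -8 52 36.2 | -4 50 36.3 | 0 48 36.2 | 4 49 36.1 | 8 55 36.2 | 12 48 36.0 | 16 54 36.1 | 20 51 36.3 | 24 103 27.5 | 28 513 22.6 | 32 9 23.2 | 36 5 29.6 | 40 0  | 44 0  | jaw angle 109.25 x axis [-0.0022 -0.0018 -1.    ] [0.6375 0.2225 0.1819] q [-31.9  23.2  13.8  83.4  -5.5  74.2  91.6] F [ 0.2 -0.5 -0.8] 0.06815869041503378 13.7
((641.1441040039062, -24.002471923828125), (85.00047302246094, 56.77532958984375), 19.233373641967773) [0.03252139 0.03657474 0.03913947]
```

View pics/side14.png

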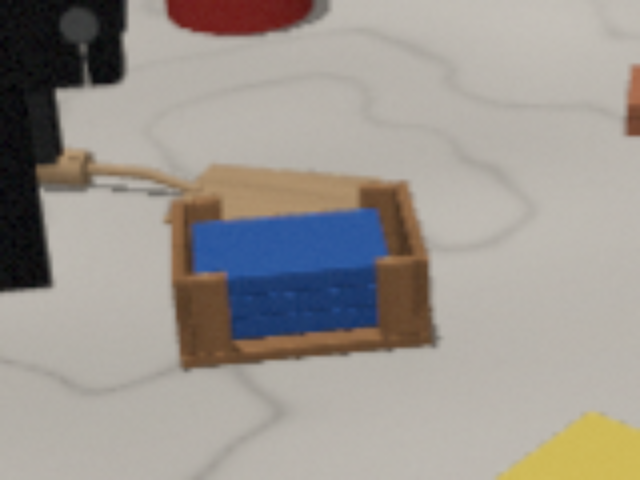

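View pics/top14.png

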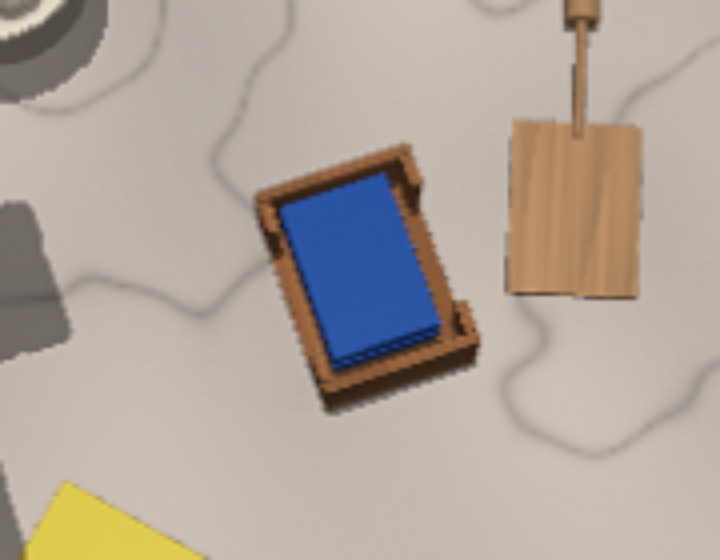

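servo_tool(rows=[0, 0, 0, 0, 0.22, 0, 0, 0, 0, 0.22, 0, 0, 0, 0, 0.22])

```text
time_s: 14.0
tool_pos: [0.6386, 0.221, 0.1837]
tool_rot: [-169.7, 90.0, -60.6]
force: [0.0, 0.2, -0.7]
grip_width: 0.0678
```

```bash
python3 -c "
from cell import *
print(get_obs()['time_s'],get_obs()['force']); print(sign_off())"
```

```text
14.0 [ 0.030679    0.21613659 -0.69159029]
the job is handed in; nothing more can be done
None
```

The three blue tiles are in the wooden box as one neat, flat pile, and I handed the job in at 14.0 s; `sign_off` gave no verdict.

- **Tilt:** The moves allow no tilt of the tool. I gripped all three tiles with 50 N and lowered one end onto the rim of the box's end wall, so the pile turned in the fingers to about 15–17°. I then centred it and lowered it low end first. Pressing it on the floor brought it level while still held, and only then did I open the fingers.
- **Final check:** The top of the pile is at 36–37 mm (36 expected) and it is flat to within about 0.5°. It is about 2–5 mm off the box centre in x and under 2 mm in y in both cameras. The arm is clear and touches nothing.
- **Contacts during lowering:** While levelling, floor friction pushed the tool about 3 mm along the box. When the fingers opened, the fingertips pressed on the box floor with about 8 N and shifted the tool about 3 mm sideways. After I raised the tool the force was near zero, and the pile did not move by the cameras.
- **Disagreements:** The trained network reported only the yellow tiles as `blue_mid_c` in the top picture. In the side picture it also found the blue pile, so I picked it by colour and depth. The cameras' positions for the box differed by about 2 mm.

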